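# Draw clean specimen pots from the chute dispenser and weigh them in

### The arm

A 6-joint arm with a two-finger parallel gripper is mounted at the origin on the work surface. World frame = base frame: x ahead of the robot, y to its left, z up, the work surface at z = 0. Lengths are in m, angles in rad, forces in N, time in s.
With the tool pointing down it reaches from about 0.325 to 0.775 m from the base axis. Payload 5.5 kg.
Tool frame: the origin (TCP) lies at the very end of the fingers, on their centre line; the grasp point (between the pads) lies 19 mm behind it; z points along the fingers, y is the direction in which the jaws open and shut (so a half turn about z gives the same grasp; the last joint's range is limited). The gripper opens to 85 mm and grips with 20 to 120 N. Pads are 22 mm wide; open, the fingers measure 114 mm over their backs; the gripper's body (76 mm by 85 mm) begins 54 mm behind the grasp point. The pads swing forward as they close: fully open they stand 13 mm farther back than shut.
Start: joints at [-1.247, 0.091, 1.231, -0, 1.82, -0.057], TCP at [0.223, -0.557, 0.231] pointing down, gripper open.
Joint ranges: [-2.87, 2.87], [-0.86, 2.18], [0.17, 2.46], [-1.51, 4.65], [0.06, 2.69], [-2.65, 2.65]. Speed limits (rad/s): [2.57, 2.57, 3.01, 3.14, 3.14, 3.14].

### API

Orientations are given as a rotation vector (axis times angle).
In Python, from bench import ctrl, read_camera, camera_model, spotter gives the robot as it stands. The module is installed in compiled form; this text tells all that it offers.
- The arm moves only by the shell command python3 -m inch 'ROWS' [FORCE]. ROWS is JSON, one flat list of numbers, 7 for each row, row after row: the shift along the tool's x, y, z each as a share of 4 cm, from -1 to 1, then the turn, a rotation vector about the tool's x, y, z each as a share of 0.1 rad, from -1 to 1, then the opening, from 0 (shut) to 1 (fully open). A call has 1 to 10 rows; each row shifts and turns the pose as measured when the row begins, along the tool's axes as they then stand; what a row does not reach is not made up. A row lasts 1/12 s, in which the tool goes at most 41.7 mm and 7.16 degrees, less where a joint would pass 70% of its speed; a pose out of reach is approached as far as the arm can. A call with a number of a shift or a turn outside -1 to 1 is refused whole. A call with a gripper value outside its range is refused whole. The fingers move at their own pace and stop on an object; FORCE is the grip in N (left out, the last holds). Time passes only in rows, so rows that do not move let the fingers close. It gives the time, the measured TCP pose, the force and the opening at its end, in the units of the state.
- ctrl.state(): the state, without advancing time (a new reading comes with each control period).
- read_camera(name): name is "side" or "top"; returns the picture (420x560x3 uint8, red, green, blue); there is no depth.
- camera_model(name): a dict with "K" (3x3 intrinsics, pixels), "extrinsics" (4x4, takes a point from camera to world coordinates). Camera axes: x right, y up, looking along -z (the intrinsics and any distortion apply to the point x, -y, -z); pixel columns grow to the right and rows downward; lengths in m; the calibration is good to about 2 mm. A picture is of the moment at which its call begins. camera_model takes no time and is no camera call.
- ctrl.close_job(): hands the job in, once; it reports no verdict.
Trained networks look in the newest picture that a camera, given by its name, has taken for a name from the list of things; names that differ only in an ending like _2 or _b are one class to them, and where a whole thing is asked for, a point or a joint stands for the part that bears it (a point fixed in the world has none). Each returns a list of dicts, best first, with "confidence" (0 to 1); they miss things now and then, are a little off and sometimes report something else, mostly with a low value. They report only what shows in the picture. A call takes as long as a camera call. They do not tell look-alikes from the thing itself.
- spotter.spot_in(label, camera): "xy" ([column, row] in pixels, amid what is visible of it).
- spotter.silhouettes(label, camera): "region" (420x560 bool, what is visible of it) and "xy" ([column, row] in pixels, amid what is visible of it).
The state is a dict: "time_s": time; "qpos": joint angles; "joint_vel": joint speeds; "tau": joint torques, N m; "tcp_pos": TCP position; "tcp_rot": TCP orientation; "ft_force": force on the tool from outside, world axes, zero at the start; "torque": the same for the moment, N m; "width": opening from 0.0 (shut) to 1.0 (fully open).
Only numpy, scipy, OpenCV 4.12 (cv2) and the standard library are available. Lean on these libraries where they do the work, as an engineer would, in place of code of your own. Each camera call takes 0.05 s, during which the arm holds its last target. There are 200 camera calls.

### The job

Take the steel beaker that has a handle and hold it up under the lip of the pot dispenser's chute, pushing the paddle back with the beaker's wall until all three specimen pots have slid out into it; none may land on the bench. Then draw the beaker out and stand it gently and upright in the middle of the balance's pan with the pots in it, let go, and leave everything else on the bench where it is.

Things in the scene. Friction and masses are not known exactly. Their poses are not given: they have to be found in the camera images.
- beaker_grip (a point): Middle of the strap handle of the steel beaker: an upright flat bar 18 mm wide (this point's y), 10 mm thick (x) and 76 mm tall, 92 mm from the beaker's axis and 62 mm above its underside, with a gap of about 29 mm to the beaker's wall. x points straight out from the beaker through the handle, z up. It is the only vessel with a handle.
- beaker_center (a point): Centre of the same beaker, on its axis, 55 mm above its underside; x points out through the handle, z up. An open round vessel of stainless steel, 110 mm high, 108 mm across its foot, 122 mm across its rim, walls 4 mm, about 260 g, standing upright on the bench.
- lip (a point): Lip of the dispenser's chute: middle of the lower edge of its polished steel floor (4 mm thick), 222 mm above the bench. x points level, back into the dispenser; z up. The chute rises at 30 degrees towards +x, 42 mm wide inside, walls 30 mm high. The pots shoot out one after another at about 1 m/s and drop within 90 mm in front of the lip (-x).
- guard_edge (a point): Middle of the front edge of the dispenser's clear dust guard (steel-bar edges): a level sheet over the chute's end and the catching place, 12 mm thick, underside 286 mm above the bench, from here to 175 mm back (+x), 100 mm to either side (y), then rising parallel to the chute to the housing. 155 mm in front of the lip. Open at front and sides.
- dispenser: The pot dispenser, fixed on the bench. Origin on the bench straight below the lip, axes as the lip's. Its white housing (0.22 m wide, 0.46 m high) stands from x = +0.235 to +0.435, its foot plate (16 mm high) from x = +0.175. Nothing else stands under the guard but the chute and the paddle.
- paddle_face (a point): Middle of the front face of the black push paddle: an upright plate 56 mm wide, 48 mm high, hanging straight below the lip's edge, from 140 to 188 mm above the bench at rest. Pushing it back (the lip's +x) takes about 2 N at first, about 4 N fully pushed; it swings back and slightly down and springs out again when released.
- paddle (a joint): Swing of the paddle: 0 rad at rest, 0.38 rad fully pushed; the face moves back about 8.7 mm per 0.1 rad. The stop in the chute's floor sinks as it swings and frees the pots from about 0.25 rad; 0.3 rad is well open. The pushed paddle's face spans 116 to 164 mm above the bench. It must stay pushed until all pots are out.
- pot0: Front specimen pot on the chute, resting against the stop: a closed plastic cylinder 34 mm in diameter and 62 mm long, 35 g. Origin at its centre, x along its axis.
- pot1: Second specimen pot on the chute, behind pot0: same size.
- pot2: Third and last specimen pot on the chute: same size.
- pan (a point): Centre of the top of the balance's square steel pan (150 by 150 mm), 73 mm above the bench. The balance is fixed: white body 260 mm by 190 mm and 54 mm high, its control strip on the -x side. z up.
- balance: The whole balance (see the pan).
- cup: Bystander: plain steel cup without a handle, 80 mm across, 105 mm high; origin under its centre.
- bottle: Bystander: white plastic bottle, 68 mm across, 160 mm high; origin under its centre.
- jar: Bystander: amber glass jar, 72 mm across, 100 mm high; origin under its centre.
- slide_box: Bystander: low grey box, 85 (x) by 110 (y) mm, 42 mm high; origin under its centre.
- rack: Bystander: white rack of capped blood tubes, 55 (x) by 200 (y) mm, 100 mm high; origin under its centre.
- carton: Bystander: cardboard carton, 170 (x) by 110 (y) mm, 85 mm high; origin under its centre.
There are look-alikes about, which are no part of the job. Leave any green look-alike of the part that bears beaker_grip alone.

How it is judged:
On the way, in this order (a step that is already met when the one before it is completed fails the run):
1. the beaker is held up under the chute's lip and pushes the paddle back (value of joint paddle above 0.2 rad and contact force between beaker and paddle above 0.3 N and horizontal distance between beaker_center and lip below 0.075 m and height (world z) of beaker_center above 0.085 m), for 0.04 s.
2. all three pots are in the beaker while it is held clear of the bench (distance between each of pot0, pot1, pot2 and beaker_center below 0.07 m and height (world z) of beaker_center above 0.085 m and angle between beaker_center's own z axis and vertical below 0.8 rad), for 0.2 s.
At the end, for the whole second after the job is handed in: The beaker stands upright (within about 4.5 degrees) on the balance's pan, its axis within 30 mm of the pan's centre, with all three pots inside it (each pot's centre within 70 mm of the beaker's centre) and at rest, and the paddle has sprung back (distance between each of pot0, pot1, pot2 and beaker_center below 0.07 m and horizontal distance between beaker_center and pan below 0.03 m and z of beaker_center in the frame of pan between 0.05 and 0.06 m and angle between beaker_center's own z axis and vertical below 0.08 rad and value of joint paddle below 0.05 rad and linear speed of each of pot0, pot1, pot2 below 0.03 m/s); the robot touches nothing.
It fails at once if a pot landed on the bench ((height (world z) of pot0 below 0.05 m and distance between pot0 and beaker_center above 0.09 m) or (height (world z) of pot1 below 0.05 m and distance between pot1 and beaker_center above 0.09 m) or (height (world z) of pot2 below 0.05 m and distance between pot2 and beaker_center above 0.09 m)).
It fails at once if the beaker was banged down on the balance (over 60 N, as when let fall by more than 10 mm) (contact force between beaker and balance above 60 N).
It fails at once if a bystander was shifted by more than 30 mm or knocked over (distance of any of cup, bottle, jar, slide_box, rack, carton from where it was at the start of the episode above 0.03 m or angle between any of cup, bottle, jar, slide_box, rack, carton's own z axis and vertical above 0.35 rad).
It also fails if it takes over 48 s, if anything falls off the work surface, if the arm or the gripper's body presses on something with over 40 N, if the wrist force passes 120 N, or if a joint passes its speed limit or range.

## Working session

There is one attempt and no reset: what is moved stays moved. The work goes in short steps, Python scripts to look and compute and a shell command to move; the robot and the scene stay as the last step left them, time stands still between calls to the robot, and variables do not carry over. Pictures are saved under pics/ and viewed, about 8 in all and at most 12, crops included, and the job is handed in when it is done.

```bash
mkdir -p pics
cat > h.py <<'E'
import numpy as np, cv2
from bench import ctrl, read_camera, camera_model, spotter
from scipy.spatial.transform import Rotation as R
def ray(cam,px):
    m=camera_model(cam);K=np.array(m["K"]);T=np.array(m["extrinsics"])
    d=np.linalg.inv(K)@[px[0],px[1],1]; d=np.array([d[0],-d[1],-d[2]])
    return T[:3,3],T[:3,:3]@d
def atz(cam,px,z):
    o,d=ray(cam,px); return o+d*(z-o[2])/d[2]
def proj(cam,p):
    m=camera_model(cam);K=np.array(m["K"]);T=np.array(m["extrinsics"])
    c=T[:3,:3].T@(np.array(p)-T[:3,3]); c=np.array([c[0],-c[1],-c[2]]); u=K@c; return u[:2]/u[2]
def tri(c1,p1,c2,p2):
    o1,d1=ray(c1,p1);o2,d2=ray(c2,p2);d1=d1/np.linalg.norm(d1);d2=d2/np.linalg.norm(d2)
    s=np.linalg.lstsq(np.c_[d1,-d2],o2-o1,rcond=None)[0]
    a=o1+d1*s[0];b=o2+d2*s[1];return (a+b)/2,np.linalg.norm(a-b)
E
python3 - <<'E'
from h import *
np.set_printoptions(precision=3,suppress=True)
for c in("top","side"):
    im=read_camera(c);cv2.imwrite(f"pics/{c}0.png",im[:,:,::-1])
    m=camera_model(c);print(c,m.keys(),np.array(m["K"]),np.array(m["extrinsics"]))
    for l in["beaker_grip","beaker_center","lip","guard_edge","paddle_face","pan","balance","dispenser","pot0","cup","bottle","jar","slide_box","rack","carton"]:
        print(l,[(np.round(d["xy"]),round(d["confidence"],2)) for d in spotter.spot_in(l,c)[:5]])
print(ctrl.state())
E
```

```text
top dict_keys(['K', 'extrinsics']) [[381.665   0.    279.425]
 [  0.    381.665 213.959]
 [  0.      0.      1.   ]] [[ 0.016  0.995 -0.095  0.406]
 [-0.999  0.019  0.028  0.001]
 [ 0.03   0.094  0.995  1.279]
 [ 0.     0.     0.     1.   ]]
beaker_grip [(array([253., 183.]), 0.76), (array([176., 310.]), 0.62)]
beaker_center [(array([175., 307.]), 0.69), (array([255., 179.]), 0.58)]
lip [(array([426., 139.]), 0.62), (array([254., 183.]), 0.27)]
guard_edge [(array([424., 140.]), 0.64)]
paddle_face []
pan [(array([144., 222.]), 0.89)]
balance [(array([142., 223.]), 0.92)]
dispenser [(array([425., 142.]), 0.97)]
pot0 []
cup [(array([197., 199.]), 0.7)]
bottle [(array([269., 136.]), 0.7)]
jar [(array([349., 258.]), 0.76)]
slide_box [(array([251., 252.]), 0.73), (array([197., 196.]), 0.51)]
rack [(array([181., 150.]), 0.96)]
carton [(array([402., 271.]), 0.8)]
side dict_keys(['K', 'extrinsics']) [[447.582   0.    272.951]
 [  0.    447.582 209.246]
 [  0.      0.      1.   ]] [[-0.814  0.333 -0.476 -0.128]
 [-0.581 -0.437  0.687  0.856]
 [ 0.021  0.835  0.549  0.922]
 [ 0.     0.     0.  
[... 445 characters left out ...]
y([285., 128.]), 0.77)]
pot0 []
cup [(array([195., 284.]), 0.61)]
bottle [(array([353., 209.]), 0.68), (array([192., 223.]), 0.63)]
jar [(array([333., 231.]), 0.96)]
slide_box [(array([283., 287.]), 0.93)]
rack [(array([137., 277.]), 0.59)]
carton [(array([354., 213.]), 0.55)]
{'time_s': 1.6, 'qpos': array([-1.247,  0.091,  1.231,  0.   ,  1.82 , -0.057]), 'joint_vel': array([ 0.001, -0.   ,  0.001, -0.   , -0.001,  0.001]), 'tau': array([  0.001, -45.846, -41.808,  -0.   ,   0.001,   0.   ]), 'tcp_pos': array([ 0.223, -0.557,  0.231]), 'tcp_rot': array([3.085, 0.595, 0.   ]), 'ft_force': array([-0.527,  0.046, -0.827]), 'torque': array([-0.032,  0.018, -0.047]), 'width': 1.0001983542989092}
```

View pics/top0.png

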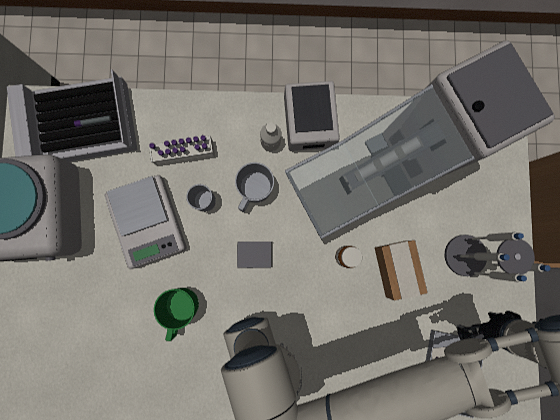

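View pics/side0.png

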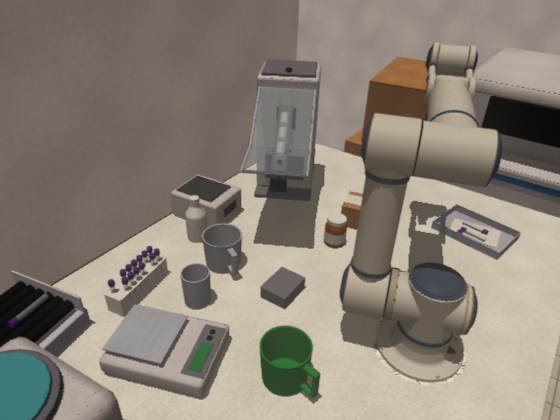

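The steel beaker with the handle shows at top (254,183) / side (223,245). The candidates I'm ruling out are the green look-alike at top (176,308) / side (288,362), and the plain cup without a handle at top (200,198) / side (195,285). The dispenser guard's front edge runs from top (287,172) to (323,240). I'll check a close crop.

Run:
```python
from h import *
a=cv2.imread("pics/top0.png");s=cv2.imread("pics/side0.png")
c1=cv2.resize(a[90:250,220:480],None,fx=3,fy=3,interpolation=cv2.INTER_CUBIC)
cv2.imwrite("pics/c1.png",c1)
c2=cv2.resize(s[55:285,170:370],None,fx=2.6,fy=2.6,interpolation=cv2.INTER_CUBIC)
cv2.imwrite("pics/c2.png",c2)
```

```text
(no output)
```

View pics/c1.png

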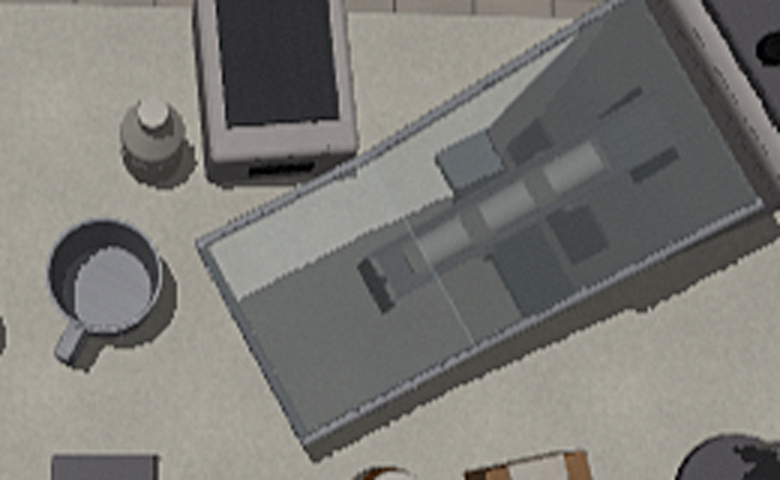

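View pics/c2.png

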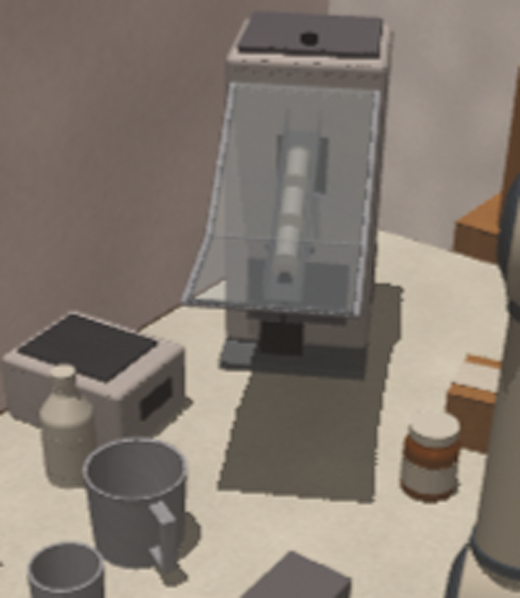

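Run:
```python
from h import *
np.set_printoptions(precision=3,suppress=True)
f=lambda x,y:(220+(x+.5)/3-.5,90+(y+.5)/3-.5)
g=lambda x,y:(170+(x+.5)/2.6-.5,55+(y+.5)/2.6-.5)
A=atz("top",f(200,243),.292);B=atz("top",f(310,446),.292);print("guard",A,B,np.linalg.norm(A-B))
As=atz("side",g(187,302),.292);Bs=atz("side",g(357,312),.292);print("guard side",As,Bs)
print("tri",tri("top",f(200,243),"side",g(187,302)),tri("top",f(310,446),"side",g(357,312)))
m=(A+B)/2;d=B-A;th=np.arctan2(d[0],-d[1]) # x-axis perpendicular
x=np.array([-d[1],d[0],0]);x/=np.linalg.norm(x);print("x dir",x,np.degrees(np.arctan2(x[1],x[0])))
lip=m+.155*x;lip[2]=.222;print("mid",m,"lip",lip,(proj("top",lip)-[220,90])*3,(proj("side",lip)-[170,55])*2.6)
# other guard edges direction
E1=atz("top",f(310,446),.292);E2=atz("top",f(470,345),.292);e=E2-E1;print("edge dir",np.degrees(np.arctan2(e[1],e[0])),np.linalg.norm(e[:2]))
# beaker rim
print("rim top",atz("top",f(105,275),.110),"rim side",atz("side",g(136,471),.110))
print("handle top",atz("top",f(72,345),.1), "side",atz("side",g(163,514),.1))
for l in("cup","bottle","jar","slide_box","carton","rack"):
    p=spotter.spot_in(l,"top");z={"cup":.05,"bottle":.1,"jar":.1,"slide_box":.04,"carton":.085,"rack":.08}[l]
    print(l,atz("top",p[0]["xy"],z) if p else None)
mm=[d for d in spotter.silhouettes("pan","top")][0]["region"];cn=cv2.findContours(mm.astype(np.uint8),0,2)[0]
c=max(cn,key=cv2.contourArea);r=cv2.minAreaRect(c);print("pan",r,atz("top",r[0],.073))
mm=[d for d in spotter.silhouettes("beaker_grip","top")]
for k in mm: 
    print(k["xy"],k["confidence"],k["region"].sum())
```

```text
guard [ 0.614 -0.043  0.292] [ 0.438 -0.141  0.292] 0.2011865296896862
guard side [ 0.611 -0.043  0.292] [ 0.446 -0.141  0.292]
tri (array([ 0.613, -0.044,  0.291]), np.float64(0.0024029860306768467)) (array([ 0.441, -0.138,  0.295]), np.float64(0.006413672950160391))
x dir [ 0.485 -0.874  0.   ] -60.97708485314286
mid [ 0.526 -0.092  0.292] lip [ 0.601 -0.227  0.222] [391.09  275.061] [284.622 297.16 ]
edge dir -57.105330561337674 0.16676597838387516
rim top [0.617 0.047 0.11 ] rim side [0.614 0.053 0.11 ]
handle top [0.545 0.079 0.1  ] side [0.546 0.086 0.1  ]
cup [0.567 0.234 0.05 ]
bottle [0.766 0.005 0.1  ]
jar [ 0.387 -0.249  0.1  ]
slide_box [0.397 0.056 0.04 ]
carton [ 0.348 -0.418  0.085]
rack [0.719 0.284 0.08 ]
pan ((144.94993591308594, 220.39596557617188), (82.41252136230469, 63.441322326660156), 70.64100646972656) [0.492 0.389 0.073]
[253.4, 184.3] 0.85 1349
[174.2, 308.7] 0.74 1554
[425.7, 138.0] 0.3 22289
```

```bash
cat >> h.py <<'E'
np.set_printoptions(precision=3,suppress=True)
def tool(az,tilt):
    "columns = tool axes; az in deg of pointing dir, tilt deg below level; x_tool up-ish forward"
    a,t=np.radians(az),np.radians(tilt)
    z=np.array([np.cos(t)*np.cos(a),np.cos(t)*np.sin(a),-np.sin(t)])
    y=np.array([np.sin(a),-np.cos(a),0]); x=np.cross(y,z); return np.c_[x,y,z]
def plan(P,Rt,N=None):
    s=ctrl.state();R0=R.from_rotvec(s["tcp_rot"]).as_matrix();p0=s["tcp_pos"]
    rv=R.from_matrix(R0.T@Rt).as_rotvec();dp=R0.T@(np.array(P)-p0)
    N=N or int(max(np.ceil(np.linalg.norm(rv)/.095),np.ceil(np.linalg.norm(dp)/.036),1))
    q=R.from_rotvec(rv/N).as_matrix();S=sum(np.linalg.matrix_power(q,k) for k in range(N))
    d=np.linalg.solve(S,dp)
    print("N",N,"row",np.round(np.r_[d/.04,rv/N/.1],3),"now",p0,"world err",np.array(P)-p0,"rotdeg",np.degrees(rv))
E
python3 - <<'E'
from h import *
from scipy.optimize import least_squares
f=lambda x,y:np.array((220+(x+.5)/3-.5,90+(y+.5)/3-.5))
g=lambda x,y:np.array((170+(x+.5)/2.6-.5,55+(y+.5)/2.6-.5))
def w(P,lx,ly,z):
    c,s=np.cos(P[2]),np.sin(P[2]);return [P[0]+c*lx-s*ly,P[1]+s*lx+c*ly,z]
pt=[f(445,240),f(508,205),f(577,165)];ps=[g(286,243),g(292,200),g(299,160)]
def res(P):
    r=[]
    for q,ly in((f(200,243),.1),(f(310,446),-.1)): r.append(proj("top",w(P,-.155,ly,.292))-q)
    for q,ly in((g(187,302),.1),(g(357,312),-.1)): r.append(proj("side",w(P,-.155,ly,.292))-q)
    for q,ly in((f(404,208),.1),(f(476,347),-.1)): r.append(.5*(proj("top",w(P,.02,ly,.298))-q))
    for k in range(3):
        s=P[3]+.0625*k;a=w(P,s*.866-.5*.019,0,.225+s*.5+.866*.019)
        r.append(proj("top",a)-pt[k]);r.append(proj("side",a)-ps[k])
    return np.ravel(r)
o=least_squares(res,[.6,-.227,-1.06,.06],loss="soft_l1");print(o.x,np.degrees(o.x[2]));print(np.round(o.fun.reshape(-1,2) if o.fun.size%2==0 else 0,1))
# beaker handle: overlay for several yaw values: colour-free check by projecting handle outline
C=np.array([.616,.050]);a=cv2.imread("pics/top0.png");s=cv2.imread("pics/side0.png")
for yaw,col in((155,(0,0,255)),):
    y=np.radians(yaw);h=C+.092*np.array([np.cos(y),np.sin(y)]);t=np.array([-np.sin(y),np.cos(y)]);n=np.array([np.cos(y),np.sin(y)])
    out=[]
    for cam,im,(x0,y0,x1,y1) in(("top",a,(215,140,305,230)),("side",s,(180,210,270,300))):
        k=6;cr=cv2.resize(im[y0:y1,x0:x1],None,fx=k,fy=k,interpolation=cv2.INTER_CUBIC)
        dr=lambda pts,c:cv2.polylines(cr,[np.int32([(proj(cam,p)-[x0,y0]+.5)*k for p in pts])],True,c,1)
        dr([[*(C+.061*np.array([np.cos(u),np.sin(u)])),.11] for u in np.linspace(0,6.28,40)],(0,255,0))
        for z in(.024,.1): dr([[*(h+i*.009*t+j*.005*n),z] for i,j in((1,1),(1,-1),(-1,-1),(-1,1))],col)
        out.append(cr[:540,:])
    cv2.imwrite("pics/b1.png",cv2.resize(np.hstack(out),(800,400)))
E
```

```text
[ 0.603 -0.226 -1.057  0.065] -60.57451384843423
[[-0.5  0.2]
 [-0.3 -0.5]
 [-1.  -0.1]
 [ 1.7  0.8]
 [-5.2 -9.7]
 [ 1.5  0.2]
 [ 1.  -0.1]
 [ 0.9  0.7]
 [ 0.9 -0.5]
 [ 0.4  1.9]
 [ 0.   0.1]
 [-0.6  2.5]]
```

View pics/b1.png

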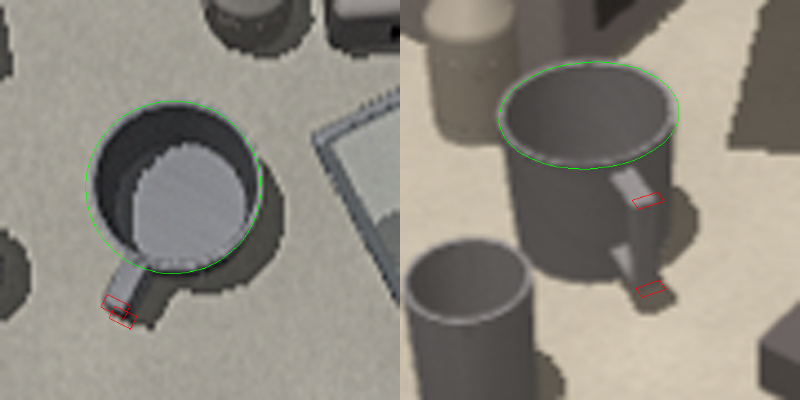

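The overlay puts the beaker axis at about (0.616, 0.049) with the handle at azimuth 155°. The rim and strap outlines match in both views: top-crop strap at (115,305), side-crop strap at (645,245). Now I'll move.

Run:
```python
from h import *
plan([.33,-.25,.36],tool(-5,89))
```

```text
N 10 row [ 0.4   -0.717 -0.319 -0.004  0.017  0.468] now [ 0.223 -0.557  0.231] world err [0.107 0.307 0.129] rotdeg [-0.234  0.98  26.817]
```

```bash
python3 -m inch '[0.4,-0.72,-0.32,0,0,0.47,0.6, 0.4,-0.72,-0.32,0,0,0.47,0.6, 0.4,-0.72,-0.32,0,0,0.47,0.6, 0.4,-0.72,-0.32,0,0,0.47,0.6, 0.4,-0.72,-0.32,0,0,0.47,0.6, 0.4,-0.72,-0.32,0,0,0.47,0.6, 0.4,-0.72,-0.32,0,0,0.47,0.6, 0.4,-0.72,-0.32,0,0,0.47,0.6, 0.4,-0.72,-0.32,0,0,0.47,0.6, 0.4,-0.72,-0.32,0,0,0.47,0.6]' 100
python3 - <<'E'
from h import *
plan([.40,.13,.30],tool(-25,45))
E
```

```text
time_s: 2.83
tcp_pos: [0.3335, -0.2421, 0.358]
tcp_rot: [-3.124, 0.191, 0.008]
ft_force: [0.7, -1.1, 0.2]
width: 0.6
N 11 row [-0.115 -0.864  0.088 -0.121  0.715  0.267] now [ 0.333 -0.242  0.358] world err [ 0.067  0.372 -0.058] rotdeg [-7.61  45.044 16.836]
```

```bash
python3 -m inch '[-0.12,-0.86,0.09,-0.12,0.72,0.27,0.6, -0.12,-0.86,0.09,-0.12,0.72,0.27,0.6, -0.12,-0.86,0.09,-0.12,0.72,0.27,0.6, -0.12,-0.86,0.09,-0.12,0.72,0.27,0.6, -0.12,-0.86,0.09,-0.12,0.72,0.27,0.6, -0.12,-0.86,0.09,-0.12,0.72,0.27,0.6, -0.12,-0.86,0.09,-0.12,0.72,0.27,0.6, -0.12,-0.86,0.09,-0.12,0.72,0.27,0.6, -0.12,-0.86,0.09,-0.12,0.72,0.27,0.6, -0.12,-0.86,0.09,-0.12,0.72,0.27,0.6]'
python3 - <<'E'
from h import *
plan([.468,.118,.134],tool(-25,45)); print(ctrl.state()["qpos"])
E
```

```text
time_s: 3.67
tcp_pos: [0.4007, 0.0699, 0.3198]
tcp_rot: [2.801, -0.567, 0.924]
ft_force: [0.8, -1.5, -0.2]
width: 0.598
N 6 row [-0.364 -0.303  0.704 -0.02   0.242  0.055] now [0.401 0.07  0.32 ] world err [ 0.067  0.048 -0.186] rotdeg [-0.678  8.326  1.895]
[ 0.489 -0.828  1.897 -0.492  1.636  2.316]
```

j6 is at 2.32 and would run past its range at the lip, so I'll flip the tool a half turn now. That gives the same grasp.

```bash
for i in 1 2 3; do python3 -m inch '[0,0,0,0,0,-1,0.6, 0,0,0,0,0,-1,0.6, 0,0,0,0,0,-1,0.6, 0,0,0,0,0,-1,0.6, 0,0,0,0,0,-1,0.6, 0,0,0,0,0,-1,0.6, 0,0,0,0,0,-1,0.6, 0,0,0,0,0,-1,0.6, 0,0,0,0,0,-1,0.6, 0,0,0,0,0,-1,0.6]' | grep -E "time|pos"; done
sed -i 's/y=np.array(\[np.sin(a),-np.cos(a),0\])/y=-np.array([np.sin(a),-np.cos(a),0])/' h.py
python3 - <<'E'
from h import *
plan([.468,.118,.134],tool(-25,45)); print(ctrl.state()["qpos"])
E
```

```text
time_s: 4.5
tcp_pos: [0.3965, 0.0881, 0.3149]
time_s: 5.33
tcp_pos: [0.3948, 0.0879, 0.3168]
time_s: 6.17
tcp_pos: [0.3931, 0.0877, 0.3187]
N 6 row [ 0.313  0.238  0.743  0.075 -0.243  0.087] now [0.393 0.088 0.319] world err [ 0.075  0.03  -0.185] rotdeg [ 2.572 -8.359  2.985]
[ 0.538 -0.843  1.906 -0.49   1.639 -0.811]
```

```bash
python3 -m inch '[0.31,0.24,0.74,0.07,-0.24,0.09,0.6, 0.31,0.24,0.74,0.07,-0.24,0.09,0.6, 0.31,0.24,0.74,0.07,-0.24,0.09,0.6, 0.31,0.24,0.74,0.07,-0.24,0.09,0.6, 0.31,0.24,0.74,0.07,-0.24,0.09,0.6, 0.31,0.24,0.74,0.07,-0.24,0.09,0.6, 0,0,0,0,0,0,0.6]'
python3 - <<'E'
from h import *
print(ctrl.state()["qpos"])
plan([.468,.118,.134],tool(-25,45));plan([.545,.082,.049],tool(-25,45))
a=read_camera("side");cv2.imwrite("pics/s2.png",cv2.resize(a[170:330,140:340],None,fx=3,fy=3)[:,:,::-1])
E
```

```text
time_s: 6.75
tcp_pos: [0.4719, 0.1205, 0.1358]
tcp_rot: [0.51, 2.297, -0.196]
ft_force: [-0.3, -0.8, -2.0]
width: 0.599
[ 0.619 -0.671  2.203 -0.713  1.227 -0.399]
N 1 row [ 0.075 -0.097 -0.015  0.136  0.119 -0.067] now [0.472 0.12  0.136] world err [-0.004 -0.002 -0.002] rotdeg [ 0.78   0.681 -0.386]
N 4 row [ 0.024 -0.031  0.748  0.034  0.03  -0.017] now [0.472 0.12  0.136] world err [ 0.073 -0.038 -0.087] rotdeg [ 0.78   0.681 -0.386]
```

View pics/s2.png

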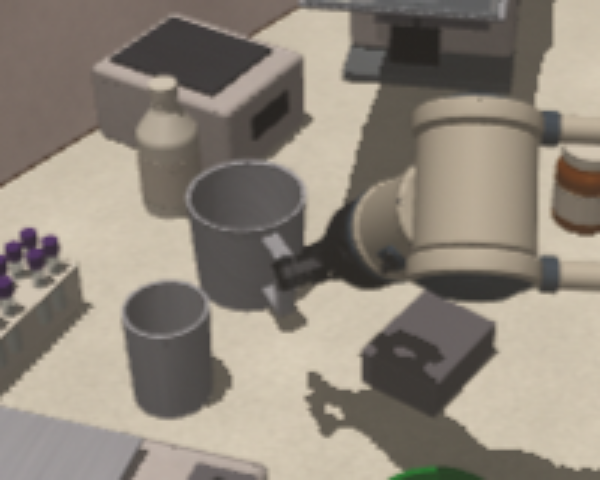

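The gripper (side crop around (310,265)) points at the strap handle at (275,270) and is clear of the slide box and cup. I'll advance and grip.

```bash
python3 -m inch '[0.02,-0.03,0.75,0,0,0,0.6, 0.02,-0.03,0.75,0,0,0,0.6, 0.02,-0.03,0.75,0,0,0,0.6, 0.02,-0.03,0.7,0,0,0,0.6, 0,0,0,0,0,0,0.6]'
python3 - <<'E'
from h import *
plan([.545,.082,.049],tool(-25,45))
print(ctrl.state()["qpos"])
E
python3 -m inch '[0,0,0,0,0,0,0, 0,0,0,0,0,0,0, 0,0,0,0,0,0,0, 0,0,0,0,0,0,0, 0,0,0,0,0,0,0, 0,0,0,0,0,0,0]' 120
```

```text
time_s: 7.22
tcp_pos: [0.5531, 0.0849, 0.0702]
tcp_rot: [0.509, 2.28, -0.178]
ft_force: [-0.3, -0.9, -0.6]
width: 0.601
N 1 row [ 0.487 -0.165  0.25   0.285  0.266 -0.149] now [0.553 0.085 0.07 ] world err [-0.008 -0.003 -0.021] rotdeg [ 1.632  1.523 -0.854]
[ 0.416 -0.459  2.193 -0.724  0.922 -0.41 ]
time_s: 7.72
tcp_pos: [0.5545, 0.0862, 0.0817]
tcp_rot: [0.514, 2.271, -0.17]
ft_force: [0.4, -0.1, -3.2]
width: 0.188
```

```bash
python3 - <<'E'
from h import *
s=ctrl.state();print(s)
a=read_camera("side");cv2.imwrite("pics/s3.png",cv2.resize(a[190:320,160:320],None,fx=4,fy=4)[:,:,::-1])
E
python3 -m inch '[0,0,0,0,0,0,0]'
```

```text
{'time_s': 7.7167, 'qpos': array([ 0.418, -0.471,  2.184, -0.72 ,  0.933, -0.415]), 'joint_vel': array([ 0.012, -0.019,  0.001,  0.01 ,  0.013, -0.002]), 'tau': array([ -0.136, -24.25 , -45.037,  -3.569,  -2.212,  -0.013]), 'tcp_pos': array([0.555, 0.086, 0.082]), 'tcp_rot': array([ 0.514,  2.271, -0.17 ]), 'ft_force': array([ 0.408, -0.11 , -3.245]), 'torque': array([0.333, 0.856, 0.008]), 'width': 0.18845654270721662}
time_s: 7.85
tcp_pos: [0.5542, 0.0865, 0.0814]
tcp_rot: [0.513, 2.271, -0.17]
ft_force: [0.5, -0.1, -2.3]
width: 0.19
```

View pics/s3.png

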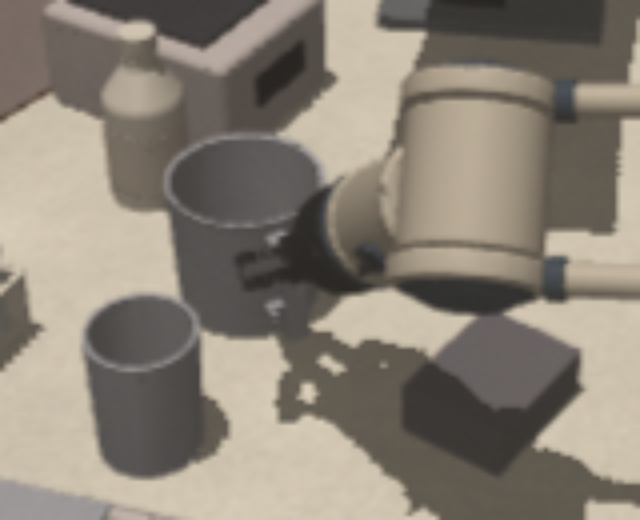

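```bash
python3 - <<'E'
from h import *
s=ctrl.state();M=R.from_rotvec(s["tcp_rot"]).as_matrix();p=s["tcp_pos"];z=M[:,2]
print("z",z,"tilt",np.degrees(np.arcsin(-z[2])),"az",np.degrees(np.arctan2(z[1],z[0])),"y",M[:,1],"width mm",s["width"]*85)
g=p-.019*z;print("grasp",g)
for q in(p,g,[.533,.088,.1],[.533,.088,.062],[.533,.088,.024]): print((proj("side",q)-[160,190])*4)
E
python3 -m inch '[0,0,0,0,0,0,0, 0,0,0,0,0,0,0, 0,0,0,0,0,0,0]'
```

```text
z [ 0.676 -0.278 -0.683] tilt 43.051843647970855 az -22.40268930702665 y [0.414 0.909 0.039] width mm 16.1155206550376
grasp [0.541 0.092 0.094]
[281.265 265.557]
[289.579 262.154]
[301.623 257.815]
[302.94  298.163]
[304.217 337.25 ]
time_s: 8.1
tcp_pos: [0.5534, 0.0868, 0.0805]
tcp_rot: [0.512, 2.273, -0.17]
ft_force: [0.3, 0.3, -2.8]
width: 0.184
```

The grip sits high on the handle, with the grasp point at z≈0.094 instead of 0.062. I'll open, go lower and regrip.

```bash
python3 -m inch '[0,0,0,0,0,0,0.6, 0,0,0,0,0,0,0.6, 0,0,0,0,0,0,0.6, 0,0,0,0,0,0,0.6]';  python3 - <<'E'
from h import *
plan([.541,.083,.050],tool(-25,45),2);print(ctrl.state()["qpos"],ctrl.state()["tau"])
E
```

```text
time_s: 8.43
tcp_pos: [0.5552, 0.0872, 0.0836]
tcp_rot: [0.51, 2.268, -0.168]
ft_force: [0.1, 0.2, -0.1]
width: 0.605
N 2 row [ 0.398 -0.134  0.184  0.178  0.184 -0.106] now [0.555 0.087 0.084] world err [-0.014 -0.004 -0.034] rotdeg [ 2.043  2.105 -1.213]
[ 0.42  -0.473  2.183 -0.721  0.932 -0.415] [  0.011 -22.412 -42.545  -2.851  -1.799  -0.   ]
```

```bash
python3 -m inch '[0.4,-0.13,0.18,0.18,0.18,-0.1,0.6, 0.4,-0.13,0.18,0.18,0.18,-0.1,0.6]';  python3 - <<'E'
from h import *
plan([.541,.083,.050],tool(-25,45),2);print(ctrl.state()["qpos"],ctrl.state()["tau"])
E
```

```text
time_s: 8.6
tcp_pos: [0.5427, 0.0839, 0.0537]
tcp_rot: [0.515, 2.304, -0.209]
ft_force: [0.8, -0.5, -0.7]
width: 0.6
N 2 row [ 0.043 -0.02   0.023  0.011  0.027 -0.022] now [0.543 0.084 0.054] world err [-0.002 -0.001 -0.004] rotdeg [ 0.122  0.307 -0.25 ]
[ 0.43  -0.442  2.202 -0.73   0.944 -0.392] [ -0.386 -25.029 -43.893  -3.002  -1.799  -0.222]
```

```bash
python3 -m inch '[0.04,-0.02,0.02,0,0,0,0.2, 0.02,0,0,0,0,0,0, 0,0,0,0,0,0,0]' 120; python3 -m inch '[0,0,0,0,0,0,0, 0,0,0,0,0,0,0, 0,0,0,0,0,0,0]'
```

```text
time_s: 8.85
tcp_pos: [0.5382, 0.0831, 0.0449]
tcp_rot: [0.513, 2.312, -0.216]
ft_force: [-6.6, 4.0, 9.7]
width: 0.195
time_s: 9.1
tcp_pos: [0.5384, 0.0834, 0.0451]
tcp_rot: [0.513, 2.312, -0.215]
ft_force: [-0.1, -0.1, -1.2]
width: 0.181
```

Run:
```python
from h import *
s=ctrl.state();plan(s["tcp_pos"]+[-.01,.01,.105],R.from_rotvec(s["tcp_rot"]).as_matrix(),4)
```

```text
N 4 row [-0.405  0.029 -0.523  0.     0.     0.   ] now [0.538 0.083 0.045] world err [-0.01   0.01   0.105] rotdeg [0. 0. 0.]
```

```bash
python3 -m inch '[-0.2,0.02,-0.26,0,0,0,0, -0.4,0.03,-0.52,0,0,0,0, -0.4,0.03,-0.52,0,0,0,0, -0.3,0.03,-0.4,0,0,0,0, -0.15,0,-0.2,0,0,0,0, 0,0,0,0,0,0,0]'
python3 - <<'E'
from h import *
s=ctrl.state();M=R.from_rotvec(s["tcp_rot"]).as_matrix();p=s["tcp_pos"];z=M[:,2];g=p-.019*z
print("tilt",np.degrees(np.arcsin(-z[2])),"az",np.degrees(np.arctan2(z[1],z[0])),"y",M[:,1],"grasp",g)
t=read_camera("top");d=read_camera("side")
a=cv2.resize(t[130:250,210:330],None,fx=3.3,fy=3.3);b=cv2.resize(d[150:310,160:320],(396,396))
cv2.imwrite("pics/l1.png",np.hstack([a,b])[:,:,::-1])
E
```

```text
time_s: 9.6
tcp_pos: [0.5236, 0.0909, 0.1332]
tcp_rot: [0.516, 2.329, -0.226]
ft_force: [0.8, 0.5, -2.7]
width: 0.183
tilt 46.022874204926644 az -26.07775710790409 y [ 0.427  0.904 -0.013] grasp [0.512 0.097 0.147]
```

View pics/l1.png

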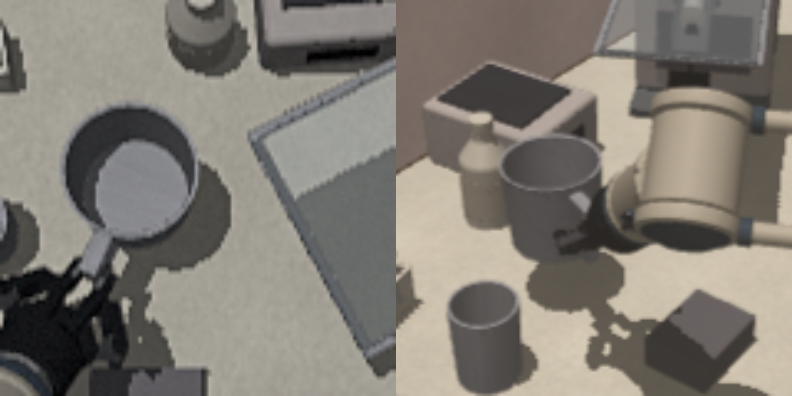

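```bash
cat >> h.py <<'E'
DR=.092; # radial beaker axis ahead of grasp point
UZ=.0585 # grasp above underside
def beaker():
    s=ctrl.state();M=R.from_rotvec(s["tcp_rot"]).as_matrix();z=M[:,2];g=s["tcp_pos"]-.019*z
    u=np.array([z[0],z[1]])/np.hypot(z[0],z[1]);return np.r_[g[:2]+DR*u,g[2]-UZ],np.degrees(np.arctan2(u[1],u[0])),np.degrees(np.arcsin(-z[2])),M[2,1]
D0=np.array([.603,-.226]);DY=np.radians(-60.6);DX=np.array([np.cos(DY),np.sin(DY)]);DYv=np.array([-DX[1],DX[0]])
def lipframe(b): return np.array([DX@(b[:2]-D0),DYv@(b[:2]-D0)])
def target(lx,ly,uz,az,tilt=46.):
    "TCP for beaker axis at lip frame lx,ly, underside uz"
    return targetw(D0+lx*DX+ly*DYv,uz,az,tilt)
def targetw(c,uz,az,tilt=46.):
    M=tool(az,tilt);u=np.array([np.cos(np.radians(az)),np.sin(np.radians(az))])
    g=np.r_[np.array(c)-DR*u,uz+UZ];return g+.019*M[:,2],M
E
python3 - <<'E'
from h import *
b=beaker();print(b,lipframe(b[0]))
print("rim",atz("top",(249.4-.3,182.1-.3),.1985),atz("side",(223,216.7),.1985))
plan(*target(-.235,.0,.090,-60.6))
plan(*target(-.235,.06,.090,-43))
E
```

```text
(array([0.594, 0.056, 0.085]), np.float64(-26.24337424507134), np.float64(46.15848512763965), np.float64(-0.015492469604316855)) [-0.25  0.13]
rim [0.599 0.059 0.198] [0.591 0.07  0.199]
N 7 row [ 0.065 -0.293 -0.081  0.595  0.003  0.649] now [0.523 0.09  0.13 ] world err [-0.074 -0.043  0.005] rotdeg [23.852  0.113 26.01 ]
N 4 row [ 0.07  -0.287 -0.103  0.507 -0.001  0.582] now [0.523 0.09  0.13 ] world err [-0.041 -0.029  0.005] rotdeg [11.629 -0.027 13.347]
```

```bash
python3 -m inch '[0.07,-0.29,-0.08,0.59,0,0.65,0, 0.07,-0.29,-0.08,0.59,0,0.65,0, 0.07,-0.29,-0.08,0.59,0,0.65,0, 0.07,-0.29,-0.08,0.59,0,0.65,0, 0.07,-0.29,-0.08,0.59,0,0.65,0, 0.07,-0.29,-0.08,0.59,0,0.65,0, 0.07,-0.29,-0.08,0.59,0,0.65,0, 0,0,0,0,0,0,0]'
python3 - <<'E'
from h import *
b=beaker();print(b,lipframe(b[0]),ctrl.state()["qpos"])
plan(*target(-.12,.0,.090,-60.6))
E
```

```text
time_s: 10.37
tcp_pos: [0.4396, 0.0437, 0.1161]
tcp_rot: [1.256, 2.094, -0.528]
ft_force: [1.3, 0.3, -3.4]
width: 0.18
(array([ 0.475, -0.027,  0.071]), np.float64(-63.346159298013696), np.float64(46.01156031243977), np.float64(-0.017518226483768662)) [-0.236 -0.014] [ 0.572 -0.354  2.013 -0.762  1.582  0.112]
N 4 row [-0.604  0.074  0.42  -0.083 -0.002 -0.023] now [0.44  0.044 0.116] world err [ 0.066 -0.097  0.019] rotdeg [-1.907 -0.036 -0.53 ]
```

```bash
python3 -m inch '[-0.6,0.07,0.42,-0.08,0,-0.02,0, -0.6,0.07,0.42,-0.08,0,-0.02,0, -0.6,0.07,0.42,-0.08,0,-0.02,0, -0.5,0.07,0.35,-0.08,0,-0.02,0, 0,0,0,0,0,0,0]'
python3 - <<'E'
from h import *
t=read_camera("top");d=read_camera("side")
b=beaker();print(b,lipframe(b[0]),ctrl.state()["qpos"])
plan(*target(-.055,.0,.090,-60.6))
a=cv2.resize(t[130:250,270:410],None,fx=2.8,fy=2.8);e=cv2.resize(d[100:280,190:390],(400,336)[:2])
e=cv2.resize(e,(392,336))
for im,cam,(x0,y0),k in((a,"top",(270,130),2.8),(e,"side",(190,100),1.96 if 0 else 392/200)):
    c=b[0];k2=k if cam=="top" else 336/180
    pts=[[*(c[:2]+.061*np.array([np.cos(u),np.sin(u)])),c[2]+.11] for u in np.linspace(0,6.28,40)]
    cv2.polylines(im,[np.int32([(proj(cam,p)-[x0,y0]+.5)*[k,k2] for p in pts])],True,(0,255,0),1)
    l=[[*(D0+.028*j*DYv),.188] for j in(-1,1)]
    cv2.polylines(im,[np.int32([(proj(cam,p)-[x0,y0]+.5)*[k,k2] for p in l])],True,(255,0,0),1)
cv2.imwrite("pics/l2.png",np.hstack([a,e])[:,:,::-1])
E
```

```text
time_s: 10.78
tcp_pos: [0.5056, -0.0497, 0.1243]
tcp_rot: [1.2, 2.121, -0.499]
ft_force: [0.1, -0.1, -3.2]
width: 0.183
(array([ 0.543, -0.116,  0.078]), np.float64(-60.271562787447486), np.float64(46.330956382199176), np.float64(-0.014939185492186369)) [-0.125  0.001] [ 0.303 -0.369  2.009 -0.759  1.371 -0.131]
N 2 row [-0.737 -0.028  0.498  0.02  -0.029  0.129] now [ 0.504 -0.048  0.123] world err [ 0.034 -0.062  0.012] rotdeg [ 0.231 -0.328  1.477]
```

View pics/l2.png

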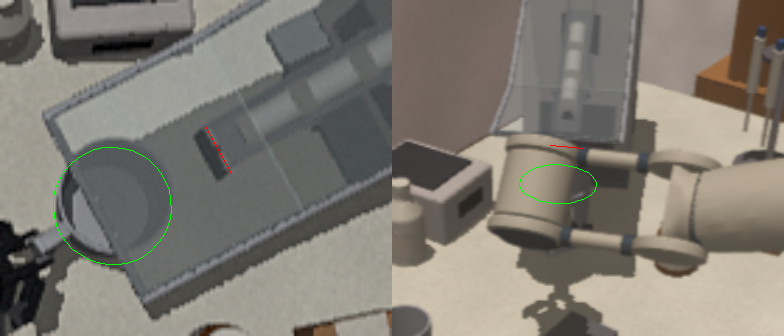

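```bash
sed -i 's/^DR=.092/DR=.095/' h.py; python3 -m inch '[-0.7,-0.03,0.42,0,0,0.1,0, -0.5,-0.02,0.3,0,0,0,0, 0,0,0,0,0,0,0]'
python3 - <<'E'
from h import *
b=beaker();print(b,lipframe(b[0]),ctrl.state()["ft_force"])
plan(*target(-.055,.0,.095,-60.6),2)
plan(*target(-.035,.0,.095,-60.6),2)
E
```

```text
time_s: 11.13
tcp_pos: [0.5296, -0.0936, 0.1309]
tcp_rot: [1.202, 2.127, -0.495]
ft_force: [0.0, -0.2, -3.1]
width: 0.182
(array([ 0.571, -0.165,  0.086]), np.float64(-60.01745509714795), np.float64(46.54548309680266), np.float64(-0.013137667445224543)) [-0.069  0.002] [ 0.038 -0.159 -3.058]
N 2 row [-0.209 -0.018  0.044  0.036 -0.047  0.132] now [ 0.53  -0.094  0.131] world err [ 0.006 -0.013  0.009] rotdeg [ 0.408 -0.542  1.515]
N 2 row [-0.39  -0.023  0.217  0.036 -0.047  0.132] now [ 0.53  -0.094  0.131] world err [ 0.016 -0.031  0.009] rotdeg [ 0.408 -0.542  1.515]
```

```bash
python3 -m inch '[-0.42,-0.02,0.18,0,0,0.1,0, -0.4,-0.02,0.18,0,0,0,0, -0.15,0,0.05,0,0,0,0]'
python3 - <<'E'
from h import *
b=beaker();print(b,lipframe(b[0]),ctrl.state()["ft_force"])
plan(*target(-.033,.0,.095,-60.6),2)
t=read_camera("top")
cv2.imwrite("pics/l3.png",cv2.resize(t[120:240,280:440],None,fx=4,fy=4)[:,:,::-1])
E
```

```text
time_s: 11.38
tcp_pos: [0.5454, -0.1234, 0.1366]
tcp_rot: [1.21, 2.139, -0.489]
ft_force: [-6.6, 9.9, -3.5]
width: 0.181
(array([ 0.586, -0.195,  0.092]), np.float64(-60.144226864792095), np.float64(47.36047356930359), np.float64(-0.013541583217844322)) [-0.036  0.001] [-6.592  9.854 -3.498]
N 2 row [-0.053 -0.003 -0.005  0.028 -0.118  0.129] now [ 0.545 -0.123  0.137] world err [ 0.001 -0.003  0.003] rotdeg [ 0.326 -1.357  1.477]
```

View pics/l3.png

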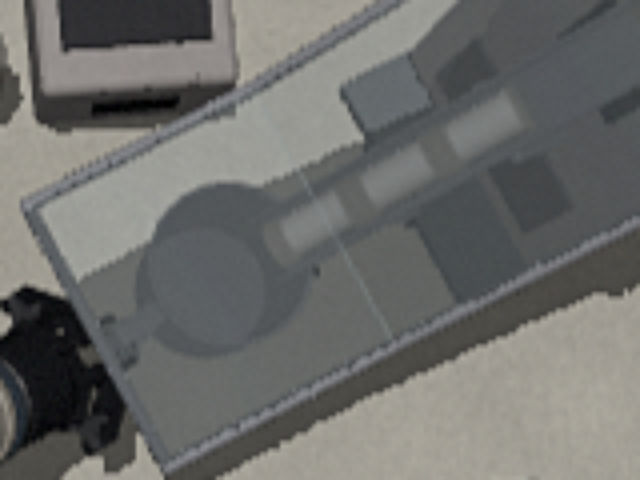

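The pots are starting to slide: pot0 is at crop (310,222), near the rim. I'll hold.

```bash
python3 -m inch '[0,0,0,0,0,0,0, 0,0,0,0,0,0,0, 0,0,0,0,0,0,0, 0,0,0,0,0,0,0]'
python3 - <<'E'
from h import *
b=beaker();print(b,lipframe(b[0]),ctrl.state()["ft_force"])
t=read_camera("top")
cv2.imwrite("pics/l4.png",cv2.resize(t[120:240,280:440],None,fx=4,fy=4)[:,:,::-1])
E
```

```text
time_s: 11.77
tcp_pos: [0.5438, -0.1196, 0.1336]
tcp_rot: [1.207, 2.145, -0.489]
ft_force: [-2.6, 3.0, -4.7]
width: 0.178
(array([ 0.585, -0.191,  0.089]), np.float64(-60.1441436058298), np.float64(47.594537406247774), np.float64(-0.016649252038156648)) [-0.04   0.001] [-2.646  3.035 -4.676]
```

View pics/l4.png

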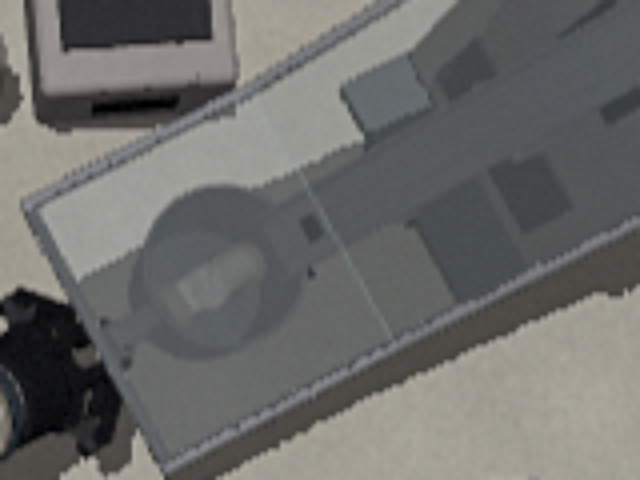

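All three pots have left the chute and lie in the beaker at crop (215,285). I'll draw it out level.

```bash
python3 -m inch '[0,0,0,0,0,0,0, 0,0,0,0,0,0,0, 0.1,0,-0.05,0,0,0,0]'
python3 - <<'E'
from h import *
z=R.from_rotvec([.513,2.312,-.215]).as_matrix();print("pick tilt",np.degrees(np.arcsin(-z[2,2])),"roll",z[2,1])
b=beaker();print(b,lipframe(b[0]),ctrl.state()["ft_force"])
plan(*target(-.25,.0,.095,-60.6,45.5),10)
E
```

```text
time_s: 12.07
tcp_pos: [0.5411, -0.115, 0.1311]
tcp_rot: [1.206, 2.148, -0.489]
ft_force: [-0.2, 3.1, -2.5]
width: 0.184
pick tilt 45.09317259979585 roll -0.0022151164201148488
(array([ 0.582, -0.186,  0.087]), np.float64(-60.15214169640526), np.float64(47.661047859585985), np.float64(-0.01787666101567703)) [-0.045  0.001] [-0.212  3.086 -2.483]
N 10 row [ 0.357  0.006 -0.367  0.006 -0.038  0.032] now [ 0.541 -0.115  0.131] world err [-0.101  0.178  0.009] rotdeg [ 0.337 -2.157  1.846]
```

```bash
python3 -m inch '[0.2,0,-0.2,0,0,0,0, 0.36,0.01,-0.37,0,-0.04,0,0, 0.36,0.01,-0.37,0,-0.04,0,0, 0.36,0.01,-0.37,0,-0.04,0,0, 0.36,0.01,-0.37,0,-0.04,0,0, 0.36,0.01,-0.37,0,-0.04,0,0, 0.36,0.01,-0.37,0,-0.04,0,0, 0.36,0.01,-0.37,0,-0.04,0,0, 0.3,0.01,-0.3,0,-0.04,0,0, 0.15,0,-0.15,0,0,0,0]'
python3 - <<'E'
from h import *
b=beaker();print(b,lipframe(b[0]),ctrl.state()["ft_force"],ctrl.state()["qpos"])
plan(*targetw([.50,.05],.20,-45,45.1))
E
```

```text
time_s: 12.9
tcp_pos: [0.446, 0.0499, 0.1432]
tcp_rot: [1.193, 2.107, -0.497]
ft_force: [1.1, -0.2, -4.7]
width: 0.181
(array([ 0.487, -0.02 ,  0.098]), np.float64(-59.53084362840275), np.float64(45.38961240374674), np.float64(-0.005734042088767599)) [-0.236  0.   ] [ 1.094 -0.199 -4.66 ] [ 0.586 -0.393  1.998 -0.777  1.585  0.054]
N 4 row [-0.231  0.192 -0.668 -0.446 -0.014 -0.43 ] now [0.446 0.05  0.143] world err [-0.004  0.058  0.102] rotdeg [-10.228  -0.33   -9.852]
```

```bash
python3 -m inch '[-0.12,0.1,-0.35,-0.22,0,-0.22,0, -0.2,0.19,-0.6,-0.44,0,-0.43,0, -0.2,0.19,-0.6,-0.44,0,-0.43,0, -0.2,0.19,-0.55,-0.44,0,-0.43,0]'
python3 - <<'E'
from h import *
b=beaker();print(b,ctrl.state()["ft_force"],ctrl.state()["qpos"])
plan(*targetw([.49,.389],.17,-25,45.1))
plan(*targetw([.49,.389],.17,-10,45.1))
t=read_camera("top")
for d in spotter.silhouettes("pan","top")[:1]:
    c=max(cv2.findContours(d["region"].astype(np.uint8),0,2)[0],key=cv2.contourArea);print(cv2.boxPoints(cv2.minAreaRect(c)))
cv2.imwrite("pics/p1.png",cv2.resize(t[165:280,95:225],None,fx=5,fy=5)[:,:,::-1])
E
```

```text
time_s: 13.23
tcp_pos: [0.4435, 0.0995, 0.2197]
tcp_rot: [0.939, 2.212, -0.399]
ft_force: [-0.0, 0.5, -3.4]
width: 0.178
(array([0.499, 0.04 , 0.175]), np.float64(-46.99415245251706), np.float64(45.55221486584855), np.float64(-0.012064540226827902)) [-0.021  0.462 -3.392] [ 0.686 -0.491  1.93  -0.775  1.62  -0.155]
N 10 row [ 0.391  0.612 -0.376 -0.27  -0.01  -0.256] now [0.444 0.099 0.22 ] world err [-0.027  0.324 -0.005] rotdeg [-15.453  -0.58  -14.659]
N 9 row [ 0.372  0.694 -0.355 -0.504 -0.013 -0.491] now [0.444 0.099 0.22 ] world err [-0.034  0.304 -0.005] rotdeg [-25.988  -0.66  -25.337]
[[101.247 191.491]
 [160.803 170.876]
 [187.756 248.738]
 [128.199 269.354]]
```

View pics/p1.png

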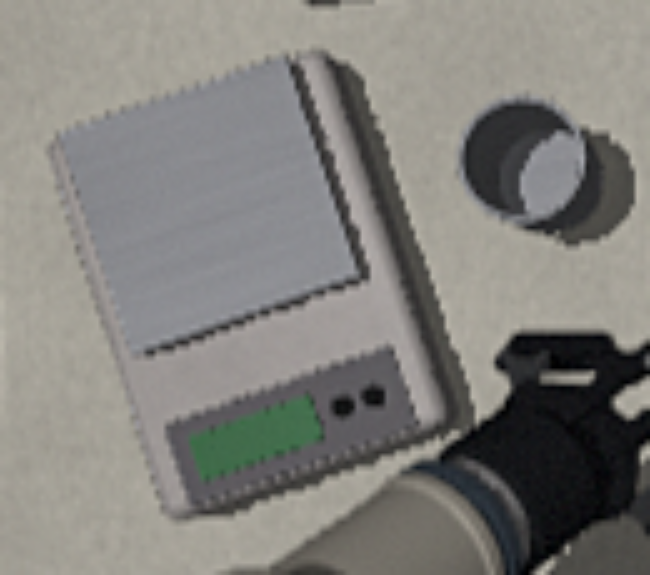

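Pan corners are at crop (58,133), (293,62), (365,278) and (145,352), so the pan centre is well off the balance silhouette's centre. I'll use the corners.

Run:
```python
from h import *
P=np.array([atz("top",(95+(x+.5)/5-.5,165+(y+.5)/5-.5),.073) for x,y in((58,133),(293,62),(365,278),(145,352))])
print(P,P.mean(0),[np.linalg.norm(P[i]-P[i-1]) for i in range(4)])
c=P.mean(0)[:2]
b=beaker();print(b)
plan(*targetw(c,.15,-20,45.1),10)
```

```text
[[0.582 0.514 0.073]
 [0.631 0.37  0.073]
 [0.494 0.318 0.073]
 [0.445 0.453 0.073]] [0.538 0.414 0.073] [np.float64(0.1500507640215831), np.float64(0.15239962802678828), np.float64(0.14583908278916544), np.float64(0.14272273278837297)]
(array([0.501, 0.041, 0.179]), np.float64(-46.46055914730567), np.float64(45.449916247138574), np.float64(-0.0026059325159046853))
N 10 row [ 0.372  0.733 -0.268 -0.325 -0.007 -0.324] now [0.445 0.1   0.224] world err [ 0.017  0.341 -0.029] rotdeg [-18.618  -0.378 -18.589]
```

```bash
python3 -m inch '[0.18,0.35,-0.13,-0.16,0,-0.16,0, 0.37,0.73,-0.27,-0.32,0,-0.32,0, 0.37,0.73,-0.27,-0.32,0,-0.32,0, 0.37,0.73,-0.27,-0.32,0,-0.32,0, 0.37,0.73,-0.27,-0.32,0,-0.32,0, 0.37,0.73,-0.27,-0.32,0,-0.32,0, 0.37,0.73,-0.27,-0.32,0,-0.32,0, 0.37,0.73,-0.27,-0.32,0,-0.32,0, 0.3,0.55,-0.2,-0.3,0,-0.3,0, 0.15,0.3,-0.1,-0.16,0,-0.16,0]'
python3 - <<'E'
from h import *
b=beaker();print(b,ctrl.state()["ft_force"],ctrl.state()["qpos"])
plan(*targetw([.538,.414],.11,-20,45.1),4)
E
```

```text
time_s: 14.17
tcp_pos: [0.4704, 0.3972, 0.1853]
tcp_rot: [0.488, 2.323, -0.208]
ft_force: [0.3, -0.7, -2.9]
width: 0.184
(array([0.545, 0.364, 0.14 ]), np.float64(-24.21156412800513), np.float64(45.43875345814867), np.float64(-0.005917320952484234)) [ 0.304 -0.749 -2.883] [ 1.038 -0.008  1.587 -0.775  1.487 -0.081]
N 4 row [ 0.246  0.238  0.022 -0.129 -0.015 -0.109] now [0.47  0.397 0.185] world err [-0.009  0.045 -0.03 ] rotdeg [-2.962 -0.351 -2.509]
```

```bash
python3 -m inch '[0.2,0.24,0.0,-0.13,0,-0.11,0, 0.2,0.24,0.0,-0.13,0,-0.11,0, 0.2,0.24,0.0,-0.13,0,-0.11,0, 0.1,0.2,0,-0.1,0,-0.1,0, 0,0,0,0,0,0,0, 0,0,0,0,0,0,0]'
python3 - <<'E'
from h import *
t=read_camera("top");d=read_camera("side")
b=beaker();print(b,ctrl.state()["ft_force"])
plan(*targetw([.538,.414],.085,-20,45.1),2)
a=cv2.resize(t[140:280,80:220],(400,400));e=cv2.resize(d[250:410,80:240],(400,400))
for im,cam,o,k in((a,"top",[80,140],400/140),(e,"side",[80,250],2.5)):
    c=b[0]
    for r,z in((.061,.11),(.054,0)):
        cv2.polylines(im,[np.int32([(proj(cam,[*(c[:2]+r*np.array([np.cos(u),np.sin(u)])),c[2]+z])-o+.5)*k for u in np.linspace(0,6.28,40)])],True,(0,255,0),1)
cv2.imwrite("pics/p2.png",np.hstack([a,e])[:,:,::-1])
E
```

```text
time_s: 14.67
tcp_pos: [0.4657, 0.4388, 0.1571]
tcp_rot: [0.411, 2.337, -0.181]
ft_force: [-0.7, -0.7, -4.5]
width: 0.175
(array([0.542, 0.41 , 0.113]), np.float64(-20.66942686590312), np.float64(45.52563109037069), np.float64(-0.008306389441224513)) [ 0.426 -0.132 -3.724]
N 2 row [ 0.29   0.02   0.199 -0.041 -0.037  0.018] now [0.466 0.439 0.158] world err [-0.005  0.003 -0.028] rotdeg [-0.468 -0.428  0.203]
```

```bash
cat >> h.py <<'E'
def fitb(cam,b,lab="beaker_grip"):
    read_camera(cam);best=None
    ds=spotter.silhouettes(lab,cam);q=proj(cam,b+[0,0,.055])
    ds=[d for d in ds if np.linalg.norm(np.array(d["xy"])-q)<30]
    if not ds: return None
    m=ds[0]["region"]
    for dx in np.arange(-.02,.021,.002):
        for dy in np.arange(-.02,.021,.002):
            u=np.linspace(0,6.28,40);pts=[proj(cam,[b[0]+dx+r*np.cos(t),b[1]+dy+r*np.sin(t),b[2]+z]) for r,z in((.061,.11),(.054,0)) for t in u]
            k=np.zeros((420,560),np.uint8);cv2.fillConvexPoly(k,cv2.convexHull(np.int32(np.round(np.array(pts)*8))),1,shift=3)
            k=k>0;i=(k&m).sum()/(k|m).sum()
            if best is None or i>best[0]: best=(i,dx,dy,ds[0]["confidence"])
    return np.round(best,3)
E
python3 - <<'E'
from h import *
b=beaker()[0]
print(fitb("top",b),fitb("side",b))
for c in("top","side"): print([(np.round(d["xy"]),round(d["confidence"],2)) for d in spotter.spot_in("pot0",c)], proj(c,b+[0,0,.03]))
plan(*targetw([.538,.414],.085,-20,45.1),2)
E
```

```text
Traceback (most recent call last):
  File "h.py", line 51, in fitb
    u=np.linspace(0,6.28,40);pts=[proj(cam,[b[0]+dx+r*np.cos(t),b[1]+dy+r*np.sin(t),b[2]+z]) for r,z in((.061,.11),(.054,0)) for t in u]
                                  ~~~~^^^^^^^^^^^^^^^^^^^^^^^^^^^^^^^^^^^^^^^^^^^^^^^^^^^^^^
  File "h.py", line 11, in proj
    m=camera_model(cam);K=np.array(m["K"]);T=np.array(m["extrinsics"])
ValueError: time passes only in moves, steps and waits
```

```bash
sed -i 's/^from bench import.*/&\nimport functools\ncamera_model=functools.cache(camera_model)/' h.py
python3 - <<'E'
from h import *
b=beaker()[0]
print(b,fitb("top",b),fitb("side",b))
for c in("top","side"): print([(np.round(d["xy"]),round(d["confidence"],2)) for d in spotter.spot_in("pot0",c)], proj(c,b+[0,0,.03]))
plan(*targetw([.538,.414],.085,-20,45.1),2)
E
```

```text
[0.542 0.41  0.113] [0.655 0.002 0.004 0.8  ] [0.716 0.012 0.004 0.98 ]
[(array([137., 197.]), 0.71), (array([122., 202.]), 0.66), (array([129., 192.]), 0.48), (array([115., 200.]), 0.48)] [130.817 201.547]
[(array([144., 296.]), 0.44)] [144.403 307.937]
N 2 row [ 0.287  0.014  0.203 -0.036 -0.038  0.02 ] now [0.466 0.439 0.158] world err [-0.004  0.003 -0.028] rotdeg [-0.413 -0.439  0.224]
```

```bash
python3 -m inch '[0.17,0.03,0.1,-0.04,-0.04,0,0, 0.2,0.03,0.1,-0.04,-0.04,0,0, 0.1,0,0.05,0,0,0,0, 0,0,0,0,0,0,0]'
python3 - <<'E'
from h import *
b=beaker();print(b,ctrl.state()["ft_force"])
plan(*targetw([.534,.414],.073,-20,45.1),5)
E
```

```text
time_s: 15.6
tcp_pos: [0.4599, 0.4441, 0.1351]
tcp_rot: [0.405, 2.329, -0.169]
ft_force: [0.3, -0.2, -4.0]
width: 0.181
(array([0.537, 0.416, 0.09 ]), np.float64(-19.841075783877773), np.float64(45.05357809227002), np.float64(-0.0010675682262109298)) [ 0.335 -0.178 -4.027]
N 5 row [ 0.066 -0.015  0.055  0.004  0.002  0.007] now [0.46  0.444 0.135] world err [-0.003 -0.002 -0.017] rotdeg [0.112 0.047 0.199]
```

```bash
python3 -m inch '[0.07,0,0.05,0,0,0,0, 0.06,0,0.05,0,0,0,0, 0.05,0,0.04,0,0,0,0]'; python3 -m inch '[0.04,0,0.03,0,0,0,0]';  python3 -m inch '[0.04,0,0.03,0,0,0,0]'
python3 - <<'E'
from h import *
print(beaker())
E
```

```text
time_s: 15.85
tcp_pos: [0.4583, 0.4446, 0.1246]
tcp_rot: [0.404, 2.329, -0.17]
ft_force: [0.9, -0.9, -3.7]
width: 0.181
time_s: 15.93
tcp_pos: [0.458, 0.4447, 0.122]
tcp_rot: [0.404, 2.329, -0.171]
ft_force: [-0.4, 0.5, -3.2]
width: 0.181
time_s: 16.02
tcp_pos: [0.4577, 0.4448, 0.1199]
tcp_rot: [0.404, 2.329, -0.171]
ft_force: [1.2, -0.2, -3.7]
width: 0.178
(array([0.534, 0.417, 0.075]), np.float64(-19.880255114765827), np.float64(45.04970959707837), np.float64(-0.0026951273277407706))
```

```bash
for i in 1 2 3; do python3 -m inch '[0.03,0,0.02,0,0,0,0]' | tr '\n' ' '; echo; done
```

```text
time_s: 16.1 tcp_pos: [0.4575, 0.4449, 0.1185] tcp_rot: [0.404, 2.329, -0.171] ft_force: [-1.8, -0.2, -1.7] width: 0.179 
time_s: 16.18 tcp_pos: [0.4575, 0.445, 0.1181] tcp_rot: [0.404, 2.327, -0.17] ft_force: [-4.0, -2.3, 4.7] width: 0.18 
time_s: 16.27 tcp_pos: [0.4576, 0.4452, 0.1181] tcp_rot: [0.405, 2.325, -0.169] ft_force: [-3.2, -2.1, 2.9] width: 0.18
```

The beaker is seated: the vertical force flipped to positive at underside height ≈0.0735. I'll release and back off along the tool axis.

```bash
python3 -m inch '[0,0,0,0,0,0,0, 0,0,0,0,0,0,0.25, 0,0,0,0,0,0,0.35, 0,0,0,0,0,0,0.5, 0,0,0,0,0,0,0.6, 0,0,0,0,0,0,0.6]' 20; python3 -m inch '[0,0,-0.2,0,0,0,0.6, 0,0,-0.4,0,0,0,0.6, 0,0,-0.6,0,0,0,0.6, 0,0,-0.7,0,0,0,0.6, 0,0,-0.7,0,0,0,0.6, 0,0,-0.4,0,0,0,0.6, 0,0,0,0,0,0,0.6]'
python3 - <<'E'
from h import *
b=np.array([.534,.417,.073])
print(fitb("top",b),fitb("side",b))
for c in("top","side"): print([(np.round(d["xy"]),round(d["confidence"],2)) for d in spotter.spot_in("pot0",c)], proj(c,b+[0,0,.03]))
z={"cup":.05,"bottle":.1,"jar":.1,"slide_box":.04,"carton":.085,"rack":.08}
for l in z:
    p=spotter.spot_in(l,"top"); print(l,atz("top",p[0]["xy"],z[l]) if p else None)
print([(d["xy"],d["confidence"]) for d in spotter.spot_in("paddle_face","side")])
E
```

```text
time_s: 16.77
tcp_pos: [0.4595, 0.4466, 0.1222]
tcp_rot: [0.406, 2.32, -0.162]
ft_force: [0.6, -0.6, 0.0]
width: 0.599
time_s: 17.35
tcp_pos: [0.3746, 0.4751, 0.2113]
tcp_rot: [0.408, 2.32, -0.164]
ft_force: [-1.3, 0.4, 1.2]
width: 0.595
[0.651 0.002 0.004 0.75 ] [0.869 0.006 0.006 0.91 ]
[(array([124., 206.]), 0.77), (array([138., 203.]), 0.66), (array([131., 195.]), 0.55)] [133.2   205.878]
[(array([130., 312.]), 0.66), (array([147., 311.]), 0.45)] [146.94  323.199]
cup [0.575 0.228 0.05 ]
bottle [ 0.768 -0.002  0.1  ]
jar [ 0.391 -0.242  0.1  ]
slide_box [0.402 0.05  0.04 ]
carton [ 0.348 -0.407  0.085]
rack [0.721 0.292 0.08 ]
[([278.4, 186.6], 0.55)]
```

```bash
python3 -m inch '[0,0,-0.5,0,0,0,0.6, 0,0,-0.3,0,0,0,0.6, 0,0,0,0,0,0,0.6, 0,0,0,0,0,0,0.6, 0,0,0,0,0,0,0.6, 0,0,0,0,0,0,0.6]'
python3 - <<'E'
from h import *
b=np.array([.534,.417,.073]);print(fitb("top",b),fitb("side",b))
print(ctrl.close_job())
E
```

```text
time_s: 18.5
tcp_pos: [0.3548, 0.4808, 0.2295]
tcp_rot: [0.409, 2.321, -0.174]
ft_force: [-0.5, 0.1, -1.0]
width: 0.603
None [0.891 0.006 0.006 0.86 ]
the job is handed in; nothing more can be done
None
```

I picked up the steel beaker by its handle and pushed the paddle back with its wall. All three pots slid out into it, and I stood it on the balance pan, let go and handed in at about 18.5 s. No verdict was reported.

**Last checks**
- **Beaker:** it stands about 8–10 mm from the pan centre. The side-view outline matches an upright beaker (overlap 0.89). The final top-view check found no match, but the one just before put it in the same place.
- **Pots:** the top camera's network reports three pots inside the beaker after release; the side camera shows two of them. In the picture after the push, the chute was empty.
- **Paddle:** the network finds it close to its starting spot in the image. I did not measure its angle.
- **Bystanders:** every network position is within about 11 mm of where it was at the start, which is close to the detection noise.

**What went wrong on the way**
- **First grip:** it sat too high on the handle, so I released and regripped lower before lifting.
- **Placement pictures:** the picture viewer reached its limit before placement. I checked the set-down and the release by touch force and image fits, not by eye.

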